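# Sort two look-alike coil cans by heft on the electronics bench

### The job

The two square silver cans on the bench look alike but hold different things: lift each one briefly to judge its weight, then stand it upright inside the pocket of the grey sorting tray for its class: yellow for an empty shell (about 150 g), green for an air-core choke (about 400 g), red for an iron-core transformer (about 750 g). Set them down, do not drop them, and let go.

Things in the scene. Friction and masses are not known exactly. Their poses are not given: they have to be found in the camera images.
- can_1: one of two look-alike sealed square aluminium cans, 54 x 54 mm, 66 mm tall, black cap plate with four brass pins (6 mm more) on top, dark band round the foot; stands loose and upright on the bench. Origin: centre of its underside; z up, x and y square to its flat sides. Stiff: grip firmly by any two opposite sides. Contents out of sight, with 1 mm of play; weight within 10 percent of its class
- can_2: the other can, same in shape, size, look and axes as can_1 (origin: centre of its underside). The two are never of the same class: any two of empty shell (about 150 g), air-core choke (about 400 g) and iron-core transformer (about 750 g), and which can is which changes from run to run
- tray: grey tray fixed to the bench, 105 (x) by 305 (y) by 24 mm tall, with three pockets in a row along its y axis, 95 x 95 mm inside, floors 4 mm above the bench, outer and dividing walls 5 mm thick, all to full height. Origin: centre of its underside; z up. Pocket centres in its frame: yellow floor at y = +100 mm, green at y = 0, red at y = -100 mm, all at x = 0

How it is judged:
By the outcome, as a careful person would: the job done as asked, in the order asked, and still so for the second after the job is handed in, with the robot touching nothing.
It also fails if it takes over 48 s, if anything falls off the work surface, if the arm or the gripper's body presses on something with over 40 N, if the wrist force passes 120 N, or if a joint passes its speed limit or range.

### The arm

A 6-joint arm with a two-finger parallel gripper is mounted at the origin on the work surface. World frame = base frame: x ahead of the robot, y to its left, z up, the work surface at z = 0. Lengths are in m, angles in degrees, forces in N, time in s.
With the tool pointing down it reaches from about 0.325 to 0.85 m from the base axis. Payload 15.5 kg.
Tool frame: the origin (TCP) lies midway between the tips of the shut fingers; the grasp point (between the pads) lies 19 mm behind it; y points along the fingers, x is the direction in which the jaws open and shut, and the axes are right-handed (so a half turn about y gives the same grasp; the last joint's range is limited). The gripper opens to 91 mm and grips with 3 to 60 N. Pads are 32 mm wide; open, the fingers measure 118 mm over their backs; the gripper's body (76 mm by 178 mm) begins 60 mm behind the grasp point.
Start: joints at [-79.097, 28.281, 77.091, -0, 74.628, -5.472], TCP at [0.176, -0.6, 0.214] pointing down, gripper open.
Joint ranges: [-166.48, 166.48], [-47.26, 123.95], [12.59, 153.08], [-70.14, 250.14], [6.76, 159.57], [-176.63, 176.63]. Speed limits (degrees/s): [108.29, 108.29, 147.25, 172.46, 172.46, 172.46].

### API

Orientations are given as a 3x3 rotation matrix whose columns are the frame's x, y, z axes.
In Python, from bench import ctrl gives the robot as it stands. The module is installed in compiled form; this text tells all that it offers. Calls block until the motion is done:
- ctrl.goto(position, orientation): joint-space move of the TCP to a pose.
- ctrl.move_l(position, vel=0.15, ori=None, contact_N=None): straight line of the TCP; ori=None keeps the orientation; vel is the mean speed in m/s. With contact_N (N) it stops when the force on the tool has changed by that much, and returns True; else False.
- ctrl.movej(angles): joint-space move.
- ctrl.command_gripper(opening): opening from 0.0 (shut) to 1.0 (fully open); the grip force is fixed at half the most; returns when the fingers have stopped.
- ctrl.sleep(seconds).
- ctrl.ik(position, orientation): joint angles nearest the present ones, or None.
- ctrl.read_camera(name): name is "side" or "top" or "wrist"; returns the picture (420x560x3 uint8, blue, green, red); there is no depth.
- ctrl.camera_params(name): a dict with "fx", "fy", "cx", "cy" (pixels), "pose" (4x4, takes a point from camera to world coordinates); the wrist camera has in their place "T_tool_cam" (4x4, takes a point from camera to tool coordinates, whose origin is the TCP and whose axes are the tool frame's). Camera axes: x right, y up, looking along -z (the intrinsics and any distortion apply to the point x, -y, -z); pixel columns grow to the right and rows downward; lengths in m; the calibration is good to about 2 mm. The wrist camera is an equidistant fisheye: a pixel r from the principal point sees the ray r / f radians off the axis. A picture is of the moment at which its call begins: read the wrist's pose just before it. camera_params takes no time and is no camera call.
A pose or a line that the arm cannot do raises ctrl.MotionError and nothing moves.
- ctrl.sign_off(): hands the job in, once; it reports no verdict.
Readings, each from a call of its own:
- ctrl.current_t(): time.
- ctrl.current_q(): joint angles.
- ctrl.current_dq(): joint speeds.
- ctrl.current_effort(): joint torques, N m.
- ctrl.current_tool_pos(): TCP position.
- ctrl.current_eef_rot(): TCP orientation.
- ctrl.current_contact_force(): force on the tool from outside, world axes, zero at the start.
- ctrl.current_wrist_torque(): the same for the moment, N m.
- ctrl.current_grip_width(): opening from 0.0 (shut) to 1.0 (fully open).
Only numpy, scipy, OpenCV 4.12 (cv2) and the standard library are available. Lean on these libraries where they do the work, as an engineer would, in place of code of your own. Each camera call takes 0.05 s, during which the arm holds its last target.

## Working session

There is one attempt and no reset: what is moved stays moved. The work goes in short steps, each a Python script; the robot and the scene stay as the last script left them, time stands still between calls to the robot, and variables do not carry over. Pictures are saved under pics/ and viewed, and the job is handed in when it is done.

```bash
mkdir -p pics; python3 - <<'E'
from bench import ctrl
import cv2,numpy as np
np.set_printoptions(precision=4,suppress=True)
for n in ("top","side"):
    cv2.imwrite(f"pics/{n}0.png",ctrl.read_camera(n))
    p=ctrl.camera_params(n);print(n,p)
print(ctrl.current_t(),ctrl.current_tool_pos(),ctrl.current_eef_rot())
E
```

```text
top {'fx': 519.095825135839, 'fy': 519.095825135839, 'cx': 273.31235959000895, 'cy': 207.44564643851965, 'pose': array([[ 0.0076,  0.9824, -0.1867,  0.36  ],
       [-0.9998,  0.0045, -0.0168, -0.0259],
       [-0.0156,  0.1868,  0.9823,  1.0637],
       [ 0.    ,  0.    ,  0.    ,  1.    ]])}
side {'fx': 429.2168801470881, 'fy': 429.2168801470881, 'cx': 283.3887219776324, 'cy': 208.04568444519225, 'pose': array([[ 0.9542,  0.2251, -0.1973,  0.3507],
       [-0.2992,  0.7016, -0.6467, -0.6272],
       [-0.0071,  0.6761,  0.7368,  0.7292],
       [ 0.    ,  0.    ,  0.    ,  1.    ]])}
0.1 [ 0.1761 -0.5993  0.2134] [[ 0.2819 -0.0002  0.9594]
 [-0.9594  0.001   0.2819]
 [-0.0011 -1.      0.0001]]
```

View pics/top0.png

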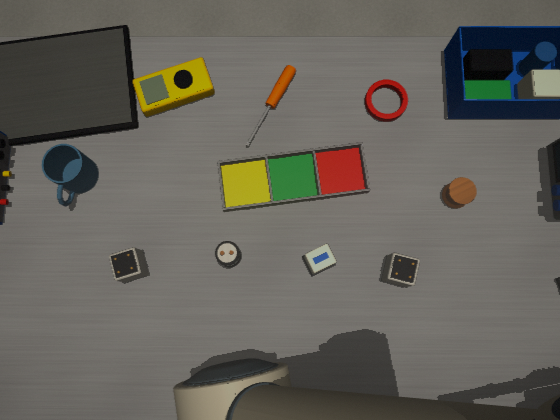

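View pics/side0.png

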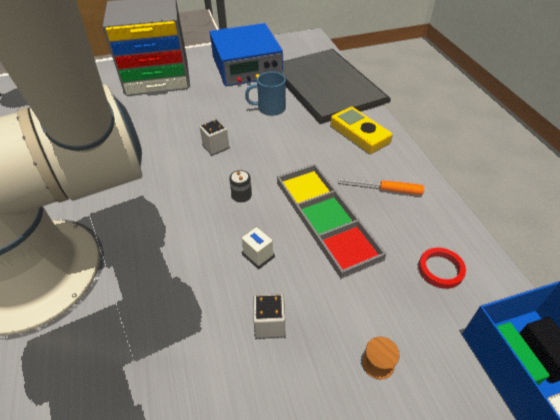

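The top view shows the cans at about (125,263) and (403,269), and the tray with corners near (219,162), (363,146), (368,189) and (225,210), yellow on the left. Next I'll enlarge these for corner picking.

```bash
python3 - <<'E'
import cv2,numpy as np
a=cv2.imread("pics/top0.png")
l=[]
for c in ((125,263),(403,269)):
    p=a[c[1]-28:c[1]+28,c[0]-28:c[0]+28]; l.append(cv2.resize(p,(392,392),interpolation=cv2.INTER_NEAREST))
cv2.imwrite("pics/cans_zoom.png",np.clip(np.hstack(l)*1.5,0,255).astype(np.uint8))
t=a[135:220,210:376]; cv2.imwrite("pics/tray_zoom.png",np.clip(cv2.resize(t,None,fx=4.8,fy=4.8,interpolation=cv2.INTER_NEAREST)*1.5,0,255).astype(np.uint8))
E
```

```text
(no output)
```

View pics/cans_zoom.png

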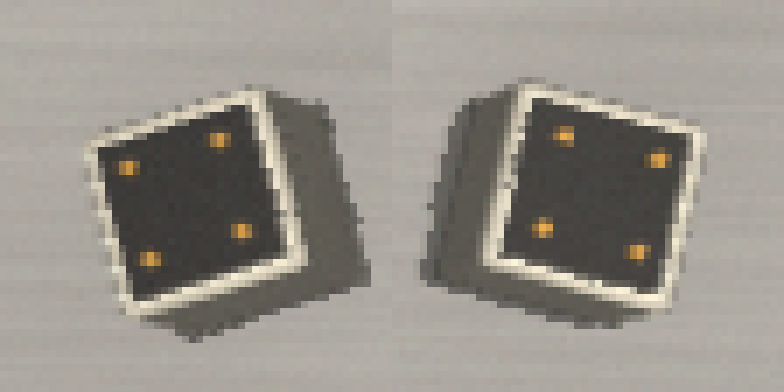

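View pics/tray_zoom.png

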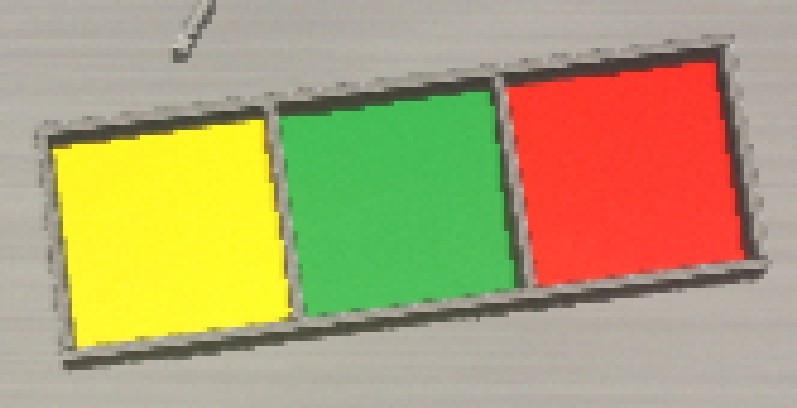

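```bash
cat > h.py <<'E'
import numpy as np,cv2
def ray(p,uv):
    uv=np.atleast_2d(uv).astype(float);T=p["pose"]
    d=np.c_[(uv[:,0]-p["cx"])/p["fx"],-(uv[:,1]-p["cy"])/p["fy"],-np.ones(len(uv))]@T[:3,:3].T
    return T[:3,3],d
def plane(p,uv,z):
    o,d=ray(p,uv);return o+d*((z-o[2])/d[:,2])[:,None]
def proj(p,X):
    T=p["pose"];c=(np.atleast_2d(X)-T[:3,3])@T[:3,:3]
    return np.c_[p["cx"]+p["fx"]*c[:,0]/-c[:,2],p["cy"]-p["fy"]*c[:,1]/-c[:,2]]
E
python3 - <<'E'
from bench import ctrl
from h import *
np.set_printoptions(precision=4,suppress=True)
p=ctrl.camera_params("top");s=ctrl.camera_params("side")
side=cv2.imread("pics/side0.png")
for nm,c,f,o,z in (("L",[(88,145),(260,88),(305,264),(133,316)],7,(97,235),.066),("R",[(133-5,85),(316,130),(278,312),(92,268)],7,(375,241),.066),("tray",[(38,126),(732,38),(767,268),(66,358)],4.8,(210,135),.024)):
    uv=np.array(c)/f-.5+np.array(o);X=plane(p,uv,z)
    e=np.roll(X,-1,0)-X
    print(nm,X.mean(0),np.linalg.norm(e[:,:2],axis=1),np.degrees(np.arctan2(e[:,1],e[:,0]))%90)
    # ideal model projected in side
    for q in proj(s,X): cv2.circle(side,tuple(int(round(v*4)) for v in q),6,(255,0,255),1,shift=2)
cv2.imwrite("pics/side_chk.png",side)
E
```

```text
L [0.4385 0.2768 0.066 ] [0.0495 0.0507 0.0487 0.0492] [18.9514 17.4613 17.2778 18.3674]
R [ 0.4317 -0.2581  0.066 ] [0.0521 0.0508 0.0511 0.0511] [76.689  75.8261 77.0176 77.0083]
tray [ 0.625  -0.0483  0.024 ] [0.3034 0.1029 0.301  0.1032] [7.6697 6.9181 7.7157 8.225 ]
```

View pics/side_chk.png

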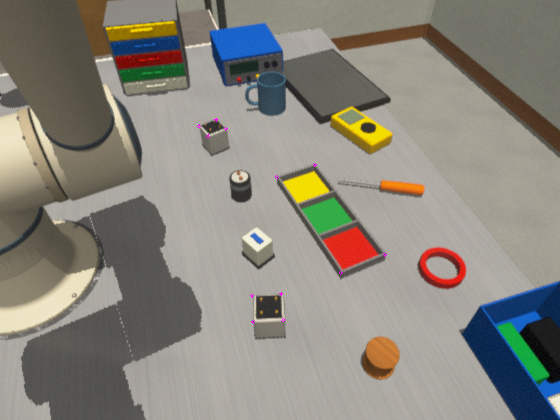

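The geometry agrees: the tray measures 302×103 mm at yaw 7.7°. The cans measure 50–51 mm, slightly under 54 mm at 2 mm per pixel, and they reproject well into the side view. I'll pick up the right-hand can and weigh it.

```bash
cat >> h.py <<'E'
from bench import ctrl
def R(deg):
    c,s=np.cos(np.radians(deg)),np.sin(np.radians(deg))
    return np.array([[c,0,-s],[s,0,c],[0,-1,0]])
def best(pos,yaw,step=90):
    q0=np.array(ctrl.current_q());b=None
    for k in range(-2,3):
        q=ctrl.ik(pos,R(yaw+step*k))
        if q is None: continue
        c=np.abs(np.array(q)-q0).max()
        if b is None or c<b[0]: b=(c,yaw+step*k,q)
    return b
def fz(n=10):
    v=[]
    for _ in range(n): v.append(ctrl.current_contact_force()); ctrl.sleep(.03)
    return np.mean(v,0)
def pick(xy,yaw):
    b=best([*xy,.15],yaw); print("yaw",b[1],"q",np.round(b[2],1))
    ctrl.goto([*xy,.15],R(b[1])); ctrl.sleep(.3); f0=fz()
    ctrl.move_l([*xy,.034],vel=.12); ctrl.command_gripper(0.0)
    w=ctrl.current_grip_width(); print("width mm",w*91)
    ctrl.move_l([*xy,.15],vel=.1); ctrl.sleep(.4); f1=fz()
    print("f0",f0,"f1",f1,"mass g",(f0-f1)[2]/9.81*1000,"width",ctrl.current_grip_width()*91,"t",ctrl.current_t())
E
python3 - <<'E'
from h import *
np.set_printoptions(precision=3,suppress=True)
pick((.4317,-.2581),-13.4)
print(ctrl.current_tool_pos(),ctrl.current_wrist_torque())
cv2.imwrite("pics/lift1.png",ctrl.read_camera("side"))
cv2.imwrite("pics/lift1w.png",ctrl.read_camera("wrist"))
E
```

```text
yaw -13.4 q [-37.7  23.2  98.6  -0.   58.2 -24.3]
width mm 53.97043875961257
f0 [-0.054 -0.135 -0.208] f1 [ 0.116  0.137 -7.233] mass g 716.1437698012891 width 53.94604094573432 t 6.1417
[ 0.432 -0.258  0.15 ] [-0.043 -0.103 -0.017]
```

```bash
python3 -c "
import cv2,numpy as np
a=cv2.imread('pics/lift1.png');b=cv2.imread('pics/lift1w.png')
cv2.imwrite('pics/lift1c.png',cv2.resize(np.hstack([a,b]),(800,300),interpolation=cv2.INTER_AREA))"
```

```text
(no output)
```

View pics/lift1c.png

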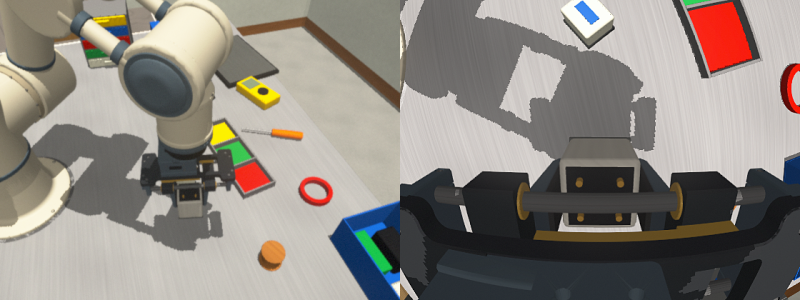

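The views show the can held square between the fingers, clear of the bench (wrist view about (600,185)). The width is 54 mm and the mass about 716 g, so it's the transformer and goes in red.

```bash
cat >> h.py <<'E'
TR=np.array([.625,-.0483]);TY=7.7
def pocket(y): 
    a=np.radians(TY);return TR+y*np.array([-np.sin(a),np.cos(a)])
def place(y):
    xy=pocket(y); p=ctrl.current_tool_pos()
    b=best([*xy,.15],TY); print("yaw",b[1],"xy",xy)
    ctrl.goto([*xy,.15],R(b[1])); ctrl.sleep(.2)
    ctrl.move_l([*xy,.050],vel=.12); ctrl.sleep(.3)
    hit=ctrl.move_l([*xy,.030],vel=.02,contact_N=2.5)
    print("hit",hit,ctrl.current_tool_pos(),"F",ctrl.current_contact_force(),"t",ctrl.current_t())
    return hit
E
python3 - <<'E'
from h import *
np.set_printoptions(precision=4,suppress=True)
print(place(-.1), np.abs(ctrl.current_dq()).max())
cv2.imwrite("pics/pl1.png",np.hstack([cv2.resize(ctrl.read_camera(n),(400,300),interpolation=cv2.INTER_AREA) for n in("side","wrist")]))
E
```

```text
yaw 7.7 xy [ 0.6384 -0.1474]
hit True [ 0.6384 -0.1474  0.0379] F [-0.1328  0.2813  3.0189] t 9.3
True 0.10124319227086304
```

View pics/pl1.png

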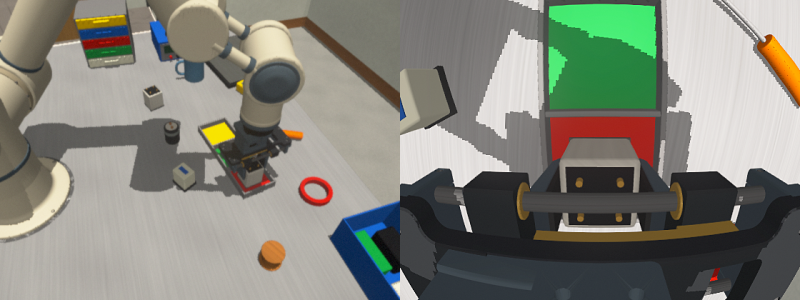

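The wrist view shows the can in the red pocket at about (600,185). Contact came at TCP z = 37.9 mm against 38 mm expected for the pocket floor. Next I'll release it and pick up the other can.

```bash
python3 - <<'E'
from h import *
np.set_printoptions(precision=4,suppress=True)
ctrl.command_gripper(0.85); p=ctrl.current_tool_pos()
ctrl.move_l([p[0],p[1],.18],vel=.12)
ctrl.command_gripper(1.0)
pick((.4385,.2768),18.0)
cv2.imwrite("pics/lift2.png",np.hstack([cv2.resize(ctrl.read_camera(n),(400,300),interpolation=cv2.INTER_AREA) for n in("side","wrist")]))
E
```

```text
yaw 18.0 q [25.7 24.3 96.5 -0.  59.2  7.7]
width mm 53.605380427823505
f0 [ 0.0051 -0.0602  0.0312] f1 [ 0.0607 -0.2322 -1.3338] mass g 139.14054779812977 width 54.12534970425 t 17.8833
```

View pics/lift2.png

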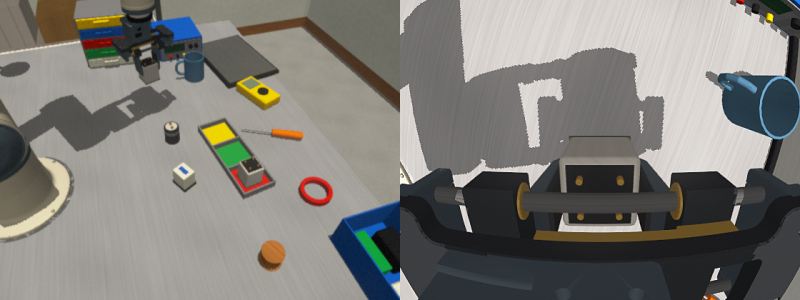

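The side view shows the first can upright in the red pocket at about (252,170) and the second can lifted. It weighs about 139 g, so it's the empty shell and goes in yellow.

```bash
python3 - <<'E'
from h import *
np.set_printoptions(precision=4,suppress=True)
h=place(.1); p=ctrl.current_tool_pos()
if h and abs(p[2]-.038)<.0025:
    ctrl.command_gripper(0.85)
    ctrl.move_l([p[0],p[1],.18],vel=.12)
    ctrl.goto([.42,-.0,.25],R(7.7)); 
    print(ctrl.current_t())
cv2.imwrite("pics/end_side.png",ctrl.read_camera("side"));cv2.imwrite("pics/end_top.png",ctrl.read_camera("top"))
a=[cv2.resize(cv2.imread(f"pics/end_{n}.png"),(400,300),interpolation=cv2.INTER_AREA) for n in("side","top")]
w=cv2.resize(ctrl.read_camera("wrist"),(400,300))
cv2.imwrite("pics/end.png",np.vstack([np.hstack(a),np.hstack([w,w*0])]))
E
```

```text
yaw 7.7 xy [0.6116 0.0508]
hit True [0.6115 0.0508 0.0378] F [0.0696 0.0268 2.3676] t 21.2083
23.95
```

View pics/end.png

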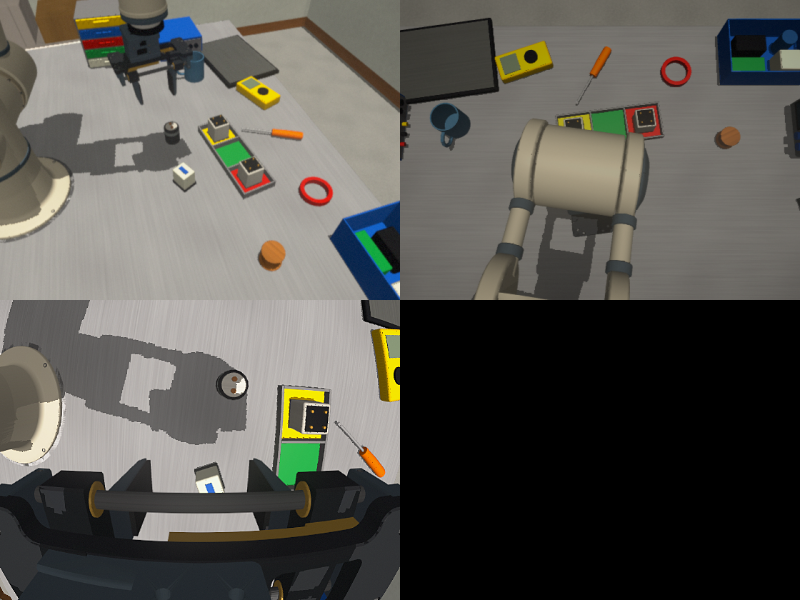

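Both cans stand upright in their pockets, yellow at about (218,128) and red at about (250,170) in the side view. The arm is clear, so I'm handing the job in.

```bash
python3 -c "
from bench import ctrl
ctrl.sleep(.3);print(ctrl.current_contact_force(),ctrl.current_t());ctrl.sign_off()"
```

```text
[ 0.55762212 -0.40141137  1.06137339] 24.4
the job is handed in; nothing more can be done
```

Both cans are sorted, and the job was handed in at 24.4 s.

- **Right-hand can (y about -0.26):** it weighed about 716 g, so I took it as the iron-core transformer and stood it in the red pocket.
- **Left-hand can (y about +0.28):** it weighed about 139 g, so I took it as the empty shell and stood it in the yellow pocket.

Both cans touched down with the TCP at 37.8–37.9 mm, against 38 mm expected for the pocket floor, and were released there. The last pictures show both upright in their pockets with the gripper open and clear.

Two readings disagreed a little:
- **Can size in the images:** the top faces measured 50–51 mm instead of 54 mm, but the gripper read about 54 mm on both.
- **Force reading at the end:** in free air it still showed about 1 N, though nothing was touching the gripper in the pictures. The weighings used a zero taken just before each lift.

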